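Fit a wooden handle to a weeder head and tap its taper tight

TASK

Fit the long wooden handle to the weeder head held in the vise: set its tapered shank upright into the socket with no more than a light push and let go, then tap it home on the butt with the mallet, in several slow, light taps and no hard blow, until it hardly sinks any more and is locked, without splitting the socket. Put the mallet back down on the bench and leave the stub handle, the whetstone and the oil jar where they are.

Things in the scene. Friction and masses are not known exactly. Their poses are not given: they have to be found in the camera images.
- handle: The long, straight, pale wooden handle, 140 mm, 0.09 kg, shank-down in either hole of the rack, its tip 10 mm above the bench. Origin at the tip of its tapered shank, z to the butt. Shank: 15 mm across at the rounded tip, 27 mm at 60 mm, where a 32 mm shoulder begins; grip 30 to 32 mm across from 60 to 134 mm; 100 mm from the tip is a good place to hold it.
- handle_butt (a point): Centre of the long handle's butt, the end that is struck, 140 mm from the tip of the shank.
- vise: Small grey bench vise, fixed, jaws 74 mm wide, their tops 86 mm above the bench, tommy bar towards its own -x. It clamps the flat blade of a dark steel weeder head, blade down, rolled socket straight up. Origin on the bench exactly under the socket's axis, z up.
- socket_mouth (a point): Centre of the mouth of the weeder's socket, 165 mm above the bench, 32 mm across outside, opening straight up. The bore has the shank's taper; the tip enters with about 3 mm of room all round. Held 1 mm off the axis, the shank touches one wall 10 mm early and feels a side force: give way to it and go on.
- socket_bore (a point): Point in the bore, 30 mm below the mouth. The fit differs each time: set in lightly, the shank bears with 31 to 47 mm below the mouth; beyond some 6 N it beds down 0 to 8 mm more; then it wedges, about 1 mm for 30 N, and the springy walls hold it. Locked: walls grip with over 35 N in all (a static push of 20 to 30 N); split: over 140 N. It is locked when taps felt as 11 N sink it under 0.7 mm.
- mallet: Mallet standing on one face of its head on the bench; origin at the centre of that lower face, z up through the head. Head: black rubber cylinder 44 mm across, 85 mm long. Handle: wood, 21 mm across, level, along the mallet's +x from 22 to 153 mm, 42 mm above the lower face. 0.29 to 0.45 kg.
- mallet_hold (a point): On the mallet head's axis, 58 mm above its lower face: hold it here by the head, fingers either side of the handle, at 50 N or more (by its handle it turns in the fingers). Brought down at 0.03 m/s and stopped at 8 to 14 N felt at the wrist, it locks the wooden handle in 3 to 10 taps; at 0.06 m/s or more, or pushed blindly on, it splits the socket; over 90 N bruises the wood.
- rack: Block of pale wood 75 x 170 x 70 mm (x, y, z) with two holes from above, 43 mm either side of its centre along its y, 28 mm wide and 64 mm deep, in which the two handles stand. Fixed. Origin at the centre of its underside.
- stub_handle: Short dark wooden handle with a ball-shaped grip 40 mm in diameter, in the rack's other hole, its top 125 mm above the bench. Bystander: leave it. Origin at the tip of its shank.
- whetstone: Two-layer whetstone, 150 x 50 x 24 mm, lying on the bench beyond the vise. Bystander. Origin at the centre of its underside.
- oil_jar: Amber glass jar with a steel cap, 56 mm in diameter, 85 mm tall, standing on the bench. Bystander. Origin at the centre of its underside.
Mind the look-alikes: they are no part of the job. What is meant by the mallet is not pink or turquoise, and is the larger of those in its own colour.

How it is judged:
By the outcome, as a careful person would: the job done as asked, in the order asked, and still so for the second after the job is handed in, with the robot touching nothing.
It also fails if it takes over 67 s, if anything falls off the work surface, if the arm or the gripper's body presses on something with over 40 N, if the wrist force passes 120 N, or if a joint passes its speed limit or range.

ROBOT

A 6-joint arm with a two-finger parallel gripper is mounted at the origin on the work surface. World frame = base frame: x ahead of the robot, y to its left, z up, the work surface at z = 0. Lengths are in mm, angles in rad, forces in N, time in s.
With the tool pointing down it reaches from about 300 to 775 mm from the base axis. Payload 14.6 kg.
Tool frame: the origin (TCP) lies midway between the tips of the shut fingers; the grasp point (between the pads) lies 19 mm behind it (pinch_z is the distance from the TCP to the grasp point, in mm); z points along the fingers, y is the direction in which the jaws open and shut (so a half turn about z gives the same grasp; the last joint's range is limited). The gripper opens to 94 mm and grips with 3 to 60 N. Pads are 16 mm wide; open, the fingers measure 119 mm over their backs; the gripper's body (75 mm by 177 mm) begins 78 mm behind the grasp point.
Start: joints at [-1.205, 0.3, 1.521, -0, 1.321, -0.067], TCP at [230.67, -499.28, 205.446] pointing down, gripper open.
Joint ranges: [-3.03, 3.03], [-0.79, 2.21], [0.23, 2.52], [-1.04, 4.18], [0, 3.07], [-2.55, 2.55]. Speed limits (rad/s): [2.22, 2.22, 2.57, 3.14, 3.14, 3.14].

INTERFACE

Orientations are given as [roll, pitch, yaw] about the fixed x, y, z axes, in that order (R = Rz(yaw) Ry(pitch) Rx(roll)).
In Python, from cell import read_state, camera, sign_off, pinch_z gives the robot as it stands. The module is installed in compiled form; this text tells all that it offers.
- The arm moves only by the tool servo_tool, never from a script. Its argument "series" is a list of rows, each a list of 6 numbers: the shift along the tool's x, y, z in cm, then the turn, a rotation vector about the tool's x, y, z in rad. In form: [[tx, ty, tz, rx, ry, rz], ...]. A call has exactly 10 rows; each row is the pose to reach, as a shift and turn from the pose commanded when the call began, along the tool's axes at that moment; what a row does not reach only later rows make up. A row lasts 1/12 s, in which the tool goes at most 41.7 mm and 7.16 degrees, less where a joint would pass 70% of its speed; a pose out of reach is approached as far as the arm can. A call with a gripper value outside its range is refused whole. "gripper" is the finger opening in cm, from 0 to 9.4, set as the call begins (left out, the last holds). The fingers move at their own pace and stop on an object; "grip_force" is the grip in N (left out, the last holds). Time passes only in rows, so rows that repeat a pose let the fingers close, or fill a call up. It gives the time, the measured TCP pose, the force and the opening at its end, in the units of the state.
- read_state(): the state, without advancing time (a new reading comes with each control period).
- camera(name): name is "side" or "top"; returns a dict with "pixels" (400x640x3 uint8, red, green, blue), "fx", "fy", "cx", "cy" (pixels), "pose" (4x4, takes a point from camera to world coordinates). Camera axes: x right, y down, z forward; pixel columns grow to the right and rows downward; lengths in mm; the calibration is good to about 2 mm. A picture is of the moment at which its call begins. There is no depth.
- sign_off(): hands the job in, once; it reports no verdict.
The state is a dict: "clock": time; "joints": joint angles; "qd": joint speeds; "effort": joint torques, N m; "eef_pos": TCP position; "eef_rot": TCP orientation; "wrist_force": force on the tool from outside, world axes, zero at the start; "moment": the same for the moment, N m; "finger_gap": finger opening in mm.
Only numpy, scipy, OpenCV 4.12 (cv2) and the standard library are available. Lean on these libraries where they do the work, as an engineer would, in place of code of your own. Each camera call takes 0.05 s, during which the arm holds its last target.

## Working session

There is one attempt and no reset: what is moved stays moved. The work goes in short steps, Python scripts to look and compute and a tool call to move; the robot and the scene stay as the last step left them, time stands still between calls to the robot, and variables do not carry over. Pictures are saved under pics/ and viewed, and the job is handed in when it is done.

Besides the shell and the picture viewer there is one more tool, called after "Call:" as name(argument=value, ...) on one line, values as JSON. servo_tool: Moves the arm, as the interface text tells. Its arguments: {"type":"object","properties":{"series":{"type":"array"},"gripper":{"type":"number"},"grip_force":{"type":"number"}},"required":["series"]}

```bash
mkdir -p pics; cat > h.py <<'E'
import numpy as np, cv2
from cell import read_state, camera, sign_off, pinch_z
def snap(name,fn):
    c=camera(name); cv2.imwrite('pics/'+fn+'.png',c['pixels'][:,:,::-1]); np.savez('pics/'+fn+'.npz',**c); return c
def crop(fn,x0,y0,x1,y1,k,out):
    im=cv2.imread('pics/'+fn+'.png')[y0:y1,x0:x1]; cv2.imwrite('pics/'+out+'.png',cv2.resize(im,None,fx=k,fy=k,interpolation=cv2.INTER_CUBIC))
def ray(c,u,v):
    P=c['pose']; d=P[:3,:3]@np.array([(u-c['cx'])/c['fx'],(v-c['cy'])/c['fy'],1]); return P[:3,3],d
def atz(c,u,v,z):
    o,d=ray(c,u,v); return o+d*(z-o[2])/d[2]
def proj(c,p):
    P=c['pose']; q=P[:3,:3].T@(np.array(p)-P[:3,3]); return np.array([c['fx']*q[0]/q[2]+c['cx'],c['fy']*q[1]/q[2]+c['cy']])
def tri(c1,p1,c2,p2):
    o1,d1=ray(c1,*p1);o2,d2=ray(c2,*p2); d1=d1/np.linalg.norm(d1);d2=d2/np.linalg.norm(d2)
    A=np.stack([d1,-d2],1); s=np.linalg.lstsq(A,o2-o1,rcond=None)[0]
    a=o1+d1*s[0]; b=o2+d2*s[1]; return (a+b)/2, np.linalg.norm(a-b)
def load(fn): return dict(np.load('pics/'+fn+'.npz'))
E
python3 - <<'E'
from h import *
for n in('side','top'):
    c=snap(n,n+'0'); print(n,c['fx'],c['cx'],c['cy'],np.round(c['pose'],3).tolist())
s=read_state()
for k in s: print(k,s[k])
print(pinch_z)
E
```

```text
side 479.1652827628211 318.91722654576495 193.16876862025669 [[0.905, -0.211, 0.37, 68.647], [-0.426, -0.449, 0.786, -1074.528], [0.0, -0.868, -0.496, 785.116], [0.0, 0.0, 0.0, 1.0]]
top 430.62939335678595 317.918412359044 199.06990349070512 [[-0.009, -0.997, 0.082, 475.171], [-1.0, 0.009, 0.001, -31.867], [-0.001, -0.082, -0.997, 1331.548], [0.0, 0.0, 0.0, 1.0]]
clock 0.1
joints [-1.20461717e+00  3.00393557e-01  1.52151110e+00  3.04795460e-06
  1.32069211e+00 -6.65865623e-02]
qd [-1.34373613e-03 -3.22958701e-04 -3.24956490e-03 -8.72244087e-05
  1.64086169e-03  3.64509873e-06]
effort [ 2.73278038e-04 -5.32642758e+01 -3.53283691e+01  7.08981394e-02
  2.34978728e-02 -4.38114910e-05]
eef_pos [ 230.58286258 -499.07741897  204.95846738]
eef_rot [-3.14059097e+00 -6.97563949e-05  4.32764925e-01]
wrist_force [-0.5365231  -0.54614287  0.37282059]
moment [ 0.04651823 -0.02611713  0.00210548]
finger_gap 93.80789061837793
18.8
```

View pics/side0.png

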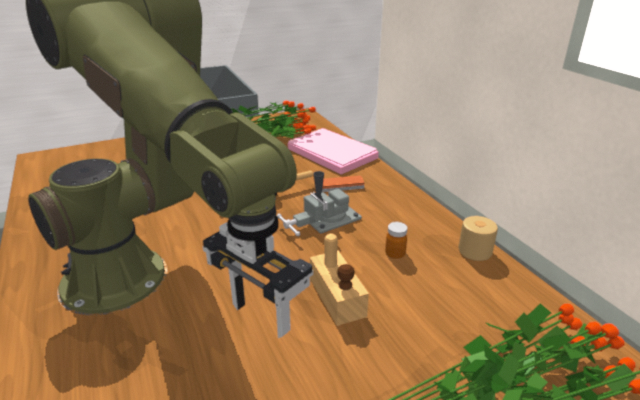

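View pics/top0.png

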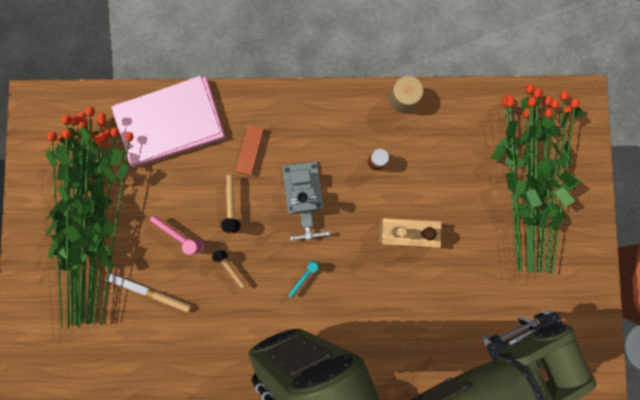

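The side view shows the rack with the pale long handle (330,240) and the dark stub (346,272), then the vise with its socket (319,180) and the jar (397,240). The top view shows the rack at (412,233) and the vise socket at (303,197).

Mallet candidates in the top view: black with a long handle (231,225), small black (220,256), pink (192,247) and turquoise (313,268). By the description I choose the larger black one at (231,225). I'll check that, and the handle, in close crops.

```bash
python3 - <<'E'
from h import *
crop('top0',170,150,330,290,5,'c1'); crop('top0',370,200,470,270,8,'c2'); crop('side0',270,150,410,330,3,'c3')
crop('top0',270,150,340,210,9,'c4')
E
```

```text
(no output)
```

View pics/c1.png

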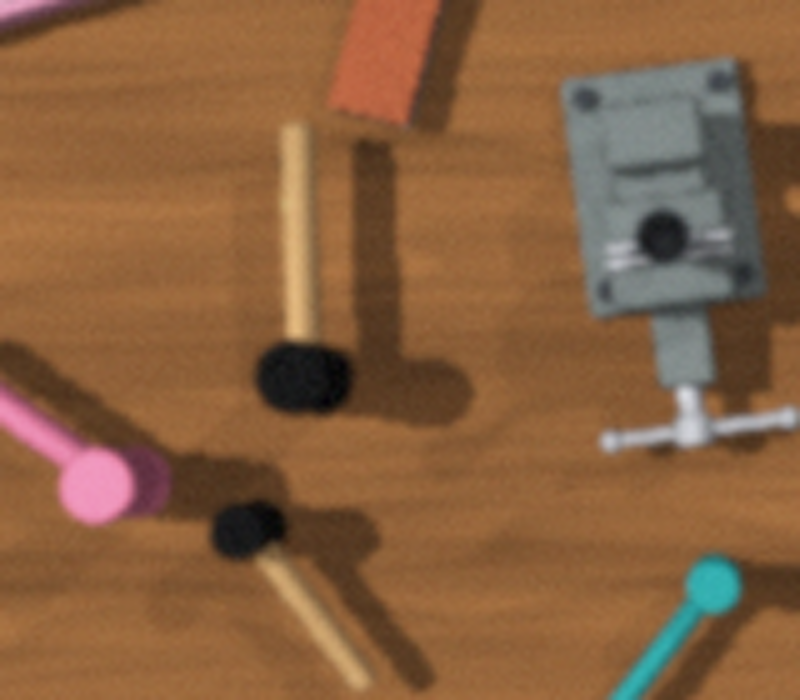

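View pics/c2.png

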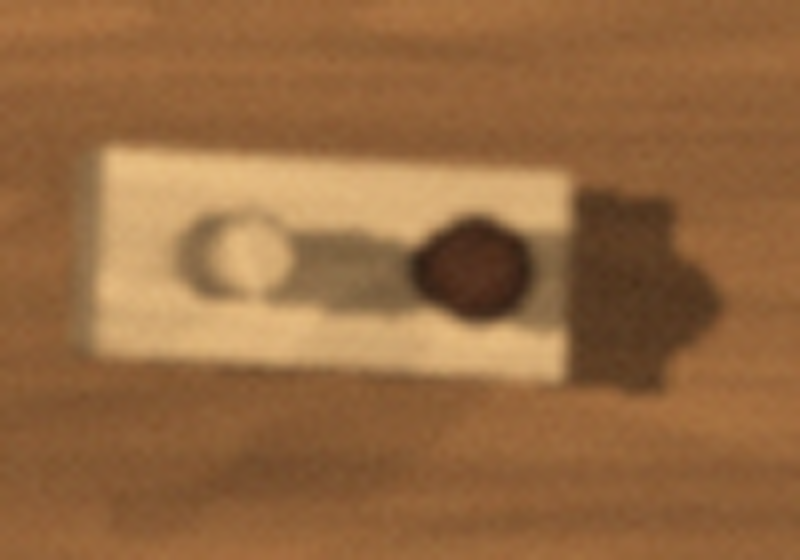

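View pics/c3.png

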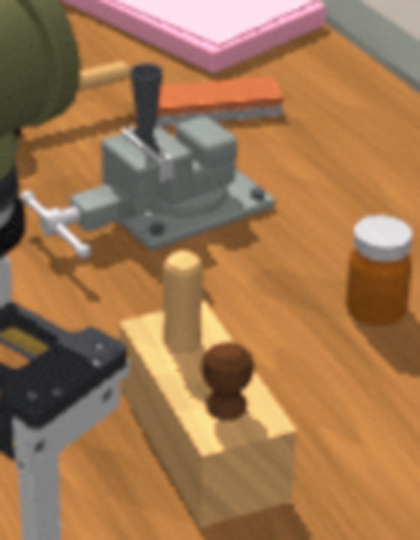

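View pics/c4.png

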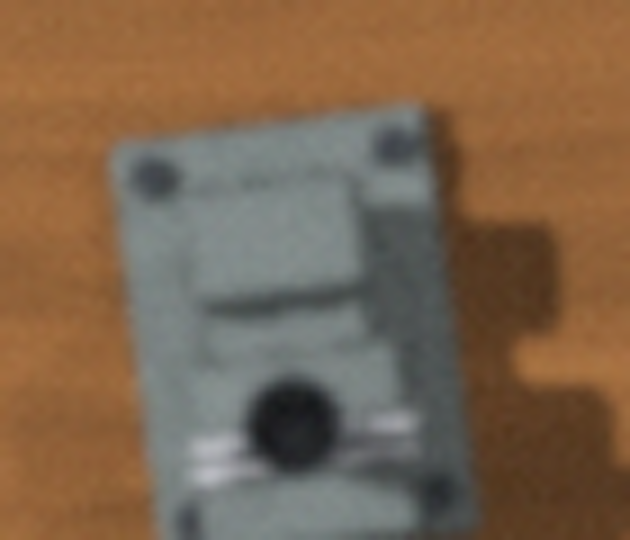

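```bash
python3 - <<'E'
from h import *
t=load('top0'); s=load('side0')
f=lambda U,V,k,x0,y0:((U+.5)/k-.5+x0,(V+.5)/k-.5+y0)
b=f(253,257,8,370,200); print('butt',atz(t,*b,150))
bs=f(183,262,3,270,150); print(tri(t,b,s,bs))
m=f(294,424,9,270,150); print('mouth',atz(t,*m,165))
ms=f(147,74,3,270,150); print(tri(t,m,s,ms))
print('rack corners',[atz(t,*f(U,V,8,370,200),70)[:2].round(1) for U,V in[(103,148),(572,172),(560,382),(90,355)]])
print('stub',atz(t,*f(472,270,8,370,200),105))
g=lambda U,V:f(U,V,5,170,150)
print('mallet top',atz(t,*g(295,377),85),'bot',atz(t,*g(316,377),0))
print('handle',atz(t,*g(300,335),42),atz(t,*g(295,124),42))
print('whet',atz(t,*g(330,108),24),atz(t,*g(408,124),24), 'sm mallet',atz(t,*g(245,530),60))
print('jar',atz(t,379,157,85))
# vise base corners z~10
h=lambda U,V:f(U,V,9,270,150)
print('vise',[atz(t,*h(U,V),10)[:2].round(1) for U,V in[(115,150),(425,108),(470,500)]])
E
```

```text
butt [ 481.13401957 -258.22407118  150.        ]
(array([ 481.83849666, -259.25910307,  146.22498274]), np.float64(1.5009200748547478))
mouth [578.44776245  11.34363181 165.        ]
(array([578.98287812,  11.42431843, 160.87825519]), np.float64(0.36878725187382816))
rack corners [array([ 521.8, -219.7]), array([ 511.5, -391. ]), array([ 435.2, -384.1]), array([ 446.5, -213.3])]
stub [ 476.05921212 -344.40997655  105.        ]
mallet top [505.25374761 227.64280597  85.        ] bot [507.18733466 232.36577343   0.        ]
handle [531.38972755 233.80015794  42.        ] [658.87359487 237.81897072  42.        ]
whet [671.12540332 220.21132212  24.        ] [660.79949181 172.37200291  24.        ] sm mallet [416.53733532 261.45380516  60.        ]
jar [ 700.04985166 -211.17827093   85.        ]
vise [array([687.5,  78.2]), array([701.1, -28.7]), array([565.5, -42.9])]
```

Call:
servo_tool(series=[[3,-1,-0.3,0,0,-0.1],[6.5,-2.2,-0.6,0,0,-0.22],[10,-3.4,-1,0,0,-0.34],[13.5,-4.6,-1.3,0,0,-0.46],[17,-5.8,-1.6,0,0,-0.58],[20.5,-7,-1.9,0,0,-0.7],[24,-8.2,-2.2,0,0,-0.82],[27.5,-9.4,-2.5,0,0,-0.93],[30.5,-10.5,-2.5,0,0,-1.02],[32.9,-11.3,-2.5,0,0,-1.077]], gripper=7)

```text
clock: 0.93
eef_pos: [483.3, -256.6, 230.4]
eef_rot: [-3.142, -0.0, 1.516]
wrist_force: [-0.5, 0.1, -0.2]
finger_gap: 70.2
```

```bash
cat >> h.py <<'E'
from scipy.spatial.transform import Rotation as Ro
def go(p,yaw,rpy=None):
    s=read_state(); R=Ro.from_euler('xyz',s['eef_rot']); T=Ro.from_euler('xyz',[np.pi,0,yaw])
    print('t',round(s['clock'],2),'pos',s['eef_pos'].round(2),'rot',s['eef_rot'].round(4),'F',s['wrist_force'].round(2),'M',s['moment'].round(3),'gap',round(s['finger_gap'],2))
    print('shift cm',(R.inv().apply(np.array(p)-s['eef_pos'])/10).round(3),'rotvec',(R.inv()*T).as_rotvec().round(4))
E
python3 - <<'E'
from h import *
go([481.4,-258.8,91],1.51)
snap('side','side1');snap('top','top1')
crop('side1',240,150,400,270,5,'d1');crop('top1',330,150,490,270,5,'d2')
E
```

```text
t 0.93 pos [ 483.32 -256.64  230.39] rot [-3.1416e+00 -2.0000e-04  1.5161e+00] F [-0.51  0.12 -0.21] M [-0.082 -0.058  0.049] gap 70.24
shift cm [-0.229 -0.18  13.939] rotvec [-0.     -0.0002  0.0061]
```

View pics/d1.png

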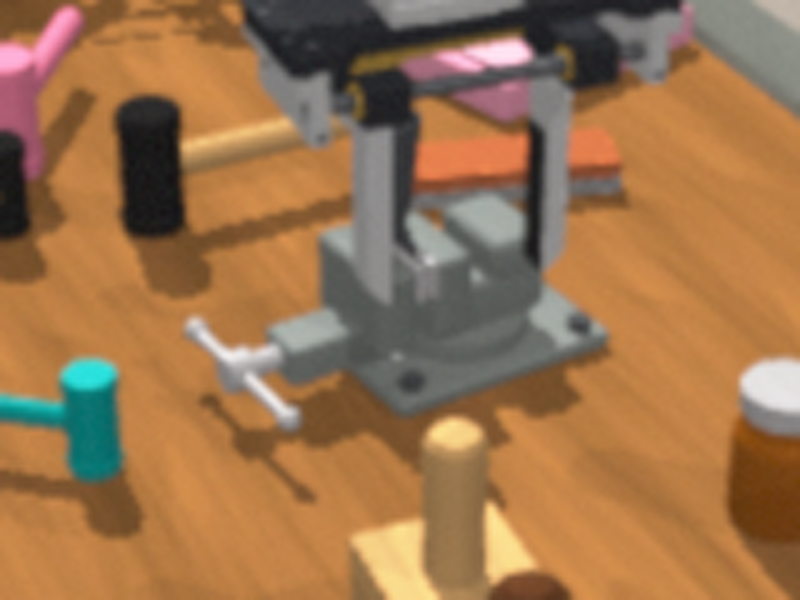

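View pics/d2.png

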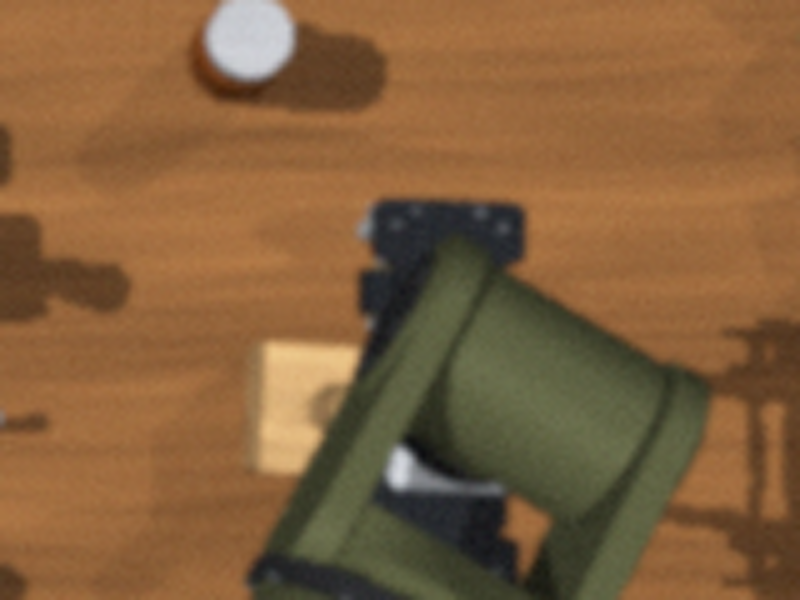

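The top view shows the rack end at crop (310,405), and the gripper is over it. The side crop shows the butt at (455,435) upright and still clear. I'll descend partway and let the lag settle.

Call:
servo_tool(series=[[0,0,0,0,0,0],[0,0,1,0,0,0],[0,0,2.5,0,0,0],[0,0,4,0,0,0],[0,0,5,0,0,0],[0,0,5.5,0,0,0],[0,0,6,0,0,0],[0,0,6,0,0,0],[0,0,6,0,0,0],[0,0,6,0,0,0]])

```text
clock: 1.87
eef_pos: [482.1, -258.9, 171.0]
eef_rot: [3.141, 0.0, 1.51]
wrist_force: [-0.2, 0.2, 0.2]
finger_gap: 70.2
```

```bash
python3 - <<'E'
from h import *
go([481.4,-258.8,91],1.51)
E
```

```text
t 1.87 pos [ 482.12 -258.93  171.04] rot [3.1408e+00 5.0000e-04 1.5096e+00] F [-0.22  0.18  0.25] M [-0.055 -0.044 -0.05 ] gap 70.2
shift cm [ 0.012 -0.079  8.004] rotvec [ 0.0008  0.0005 -0.0004]
```

Call:
servo_tool(series=[[0,-0.07,1,0,0,0],[0,-0.07,2.5,0,0,0],[0,-0.07,4,0,0,0],[0,-0.07,5.5,0,0,0],[0,-0.07,6.7,0,0,0],[0,-0.07,7.5,0,0,0],[0,-0.07,8,0,0,0],[0,-0.07,8,0,0,0],[0,-0.07,8,0,0,0],[0,-0.07,8,0,0,0]])

```text
clock: 2.7
eef_pos: [481.6, -258.9, 91.2]
eef_rot: [3.141, 0.001, 1.51]
wrist_force: [0.2, -0.3, 0.2]
finger_gap: 70.0
```

Call:
servo_tool(series=[[0,0,0,0,0,0],[0,0,0,0,0,0],[0,0,0,0,0,0],[0,0,0,0,0,0],[0,0,0,0,0,0],[0,0,0,0,0,0],[0,0,0,0,0,0],[0,0,0,0,0,0],[0,0,0,0,0,0],[0,0,0,0,0,0]], gripper=2, grip_force=25)

```text
clock: 3.53
eef_pos: [481.3, -258.7, 90.5]
eef_rot: [3.142, 0.0, 1.51]
wrist_force: [-1.2, 0.2, 0.3]
finger_gap: 30.6
```

```bash
python3 - <<'E'
from h import *
go([481.4,-258.8,91],1.51)
snap('side','side2');crop('side2',270,180,410,330,4,'e1')
E
```

```text
t 3.53 pos [ 481.27 -258.67   90.49] rot [3.1415 0.     1.5098] F [-1.23  0.23  0.27] M [-0.004  0.047 -0.008] gap 30.59
shift cm [-0.012  0.014 -0.051] rotvec [ 0.0001  0.     -0.0002]
```

View pics/e1.png

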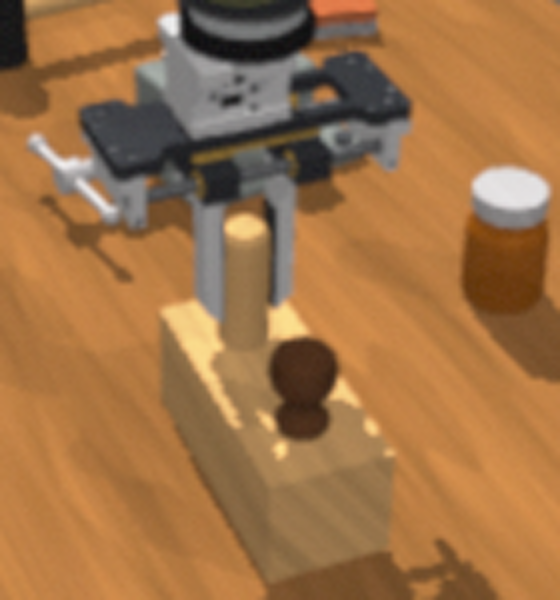

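Call:
servo_tool(series=[[0,0,-0.3,0,0,0],[0,0,-1,0,0,0],[0,0,-2.5,0,0,0],[0,0,-5,0,0,0],[0,0,-8,0,0,0],[0,0,-11,0,0,0],[0,0,-14,0,0,0],[0,0,-17,0,0,0],[0,0,-19,0,0,0],[0,0,-20,0,0,0]])

```text
clock: 4.42
eef_pos: [481.6, -258.9, 294.0]
eef_rot: [3.138, 0.002, 1.51]
wrist_force: [0.0, 0.2, -0.4]
finger_gap: 30.8
```

```bash
python3 - <<'E'
from h import *
go([578.7,11.3,290],1.51)
E
```

```text
t 4.42 pos [ 481.58 -258.87  294.02] rot [3.1378e+00 2.1000e-03 1.5098e+00] F [ 0.02  0.22 -0.37] M [-0.054 -0.049  0.009] gap 30.82
shift cm [27.559  8.047  0.376] rotvec [ 0.0038  0.0021 -0.0002]
```

Call:
servo_tool(series=[[1.5,0.45,0,0,0,0],[4,1.2,0,0,0,0],[7.5,2.2,0,0,0,0],[11,3.2,0,0,0,0],[14.5,4.2,0,0,0,0],[18,5.2,0,0,0,0],[21.5,6.3,0,0,0,0],[24.5,7.2,0,0,0,0],[26.8,7.8,0,0,0,0],[27.55,8.05,0,0,0,0]])

```text
clock: 5.25
eef_pos: [578.7, 14.4, 289.6]
eef_rot: [-3.14, -0.0, 1.513]
wrist_force: [-0.7, -0.3, -1.0]
finger_gap: 31.0
```

```bash
python3 - <<'E'
from h import *
snap('side','sidex')
snap('side','sidex2')
c=snap('side','side3')
go([578.7,11.3,290],1.51)
crop('side3',250,100,390,220,5,'f1')
snap('top','top3');crop('top3',250,150,350,230,8,'f2')
E
```

```text
t 5.4 pos [578.18  11.19 289.93] rot [-3.1406e+00  2.0000e-04  1.5105e+00] F [-0.2   0.77 -0.8 ] M [-0.022 -0.058 -0.016] gap 31.02
shift cm [ 0.014  0.051 -0.007] rotvec [-0.001   0.0002  0.0005]
```

View pics/f1.png

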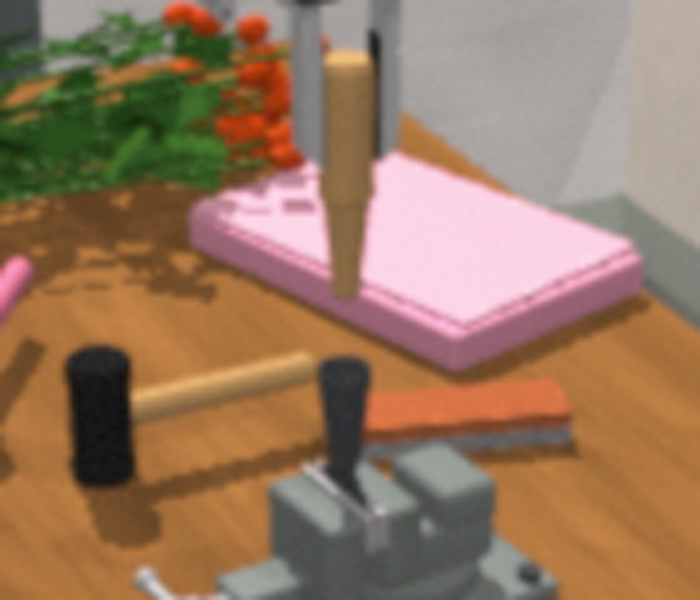

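View pics/f2.png

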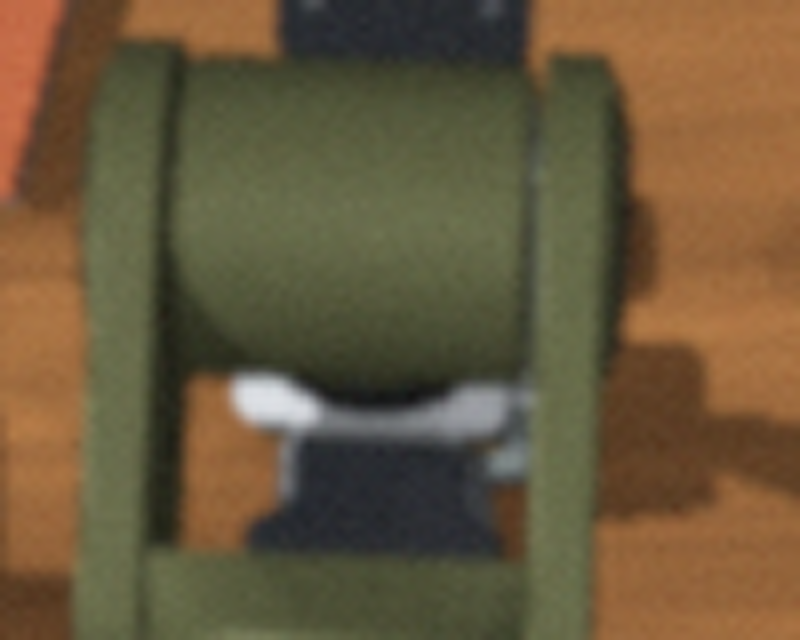

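```bash
python3 - <<'E'
from h import *
im=cv2.imread('pics/side3.png').astype(float)
c=load('side3')
f=lambda p:((p[0]-250+.5)*5-.5,(p[1]-100+.5)*5-.5)
for z in (349,309,269,230,209,165,140,120): print(z,np.round(f(proj(c,[578.2,11.2,z])),1), 'mouth axis',np.round(f(proj(c,[578.7,11.3,z])),1))
# px per mm sideways
print((proj(c,[578.2+9.05,11.2-4.26,209])-proj(c,[578.2,11.2,209]))/10*5)
# edges: rows 140..158 (handle shank), 176-185 socket
g=cv2.cvtColor(im.astype(np.uint8),cv2.COLOR_BGR2HSV)
for r in (118,125,132,140,145,150,155,158,172,175,178,181,184): print(r,[tuple(int(x) for x in im[r,u]) for u in range(311,329)])
E
```

```text
349 [343.8  56. ] mouth axis [344.6  55.8]
309 [343.9 127.5] mouth axis [344.6 127.3]
269 [343.9 196.9] mouth axis [344.6 196.7]
230 [343.9 262.5] mouth axis [344.6 262.3]
209 [343.9 297. ] mouth axis [344.6 296.8]
165 [343.9 367.6] mouth axis [344.6 367.4]
140 [343.9 406.7] mouth axis [344.6 406.5]
120 [343.9 437.5] mouth axis [344.7 437.3]
[1.80565481e+00 5.90241447e-04]
118 [(128, 128, 130), (129, 129, 131), (127, 129, 131), (103, 111, 121), (73, 100, 124), (68, 104, 135), (69, 107, 138), (71, 111, 143), (71, 111, 144), (70, 109, 140), (65, 104, 134), (64, 101, 131), (61, 95, 124), (56, 85, 108), (58, 69, 81), (102, 104, 106), (125, 126, 127), (130, 131, 131)]
125 [(128, 129, 130), (130, 129, 131), (129, 129, 130), (104, 111, 120), (73, 99, 123), (66, 105, 135), (68, 108, 138), (71, 108, 140), (67, 108, 140), (68, 105, 138), (65, 102, 134), (63, 98, 128), (60, 94, 122), (52, 76, 98), (55, 64, 70), (105, 106, 108), (126, 127, 129), (128, 129, 134)]
132 [(151, 143, 200), (168, 157, 194), (142, 138, 154), (106, 112, 123), (75, 101, 124), (67, 104, 135), (70, 107, 141), (71, 109, 142)
[... 2351 characters left out ...]
(50, 50, 48), (49, 47, 47), (49, 46, 47), (51, 53, 61), (56, 76, 117), (64, 109, 175), (68, 120, 198), (68, 120, 202), (71, 122, 204), (70, 120, 205)]
181 [(67, 123, 183), (65, 121, 183), (66, 116, 171), (54, 83, 119), (49, 53, 57), (50, 50, 49), (52, 49, 49), (50, 49, 47), (50, 48, 47), (48, 46, 45), (48, 48, 47), (50, 52, 68), (60, 87, 155), (68, 109, 206), (75, 120, 220), (71, 117, 220), (70, 116, 219), (71, 117, 219)]
184 [(60, 112, 165), (58, 111, 164), (58, 110, 163), (57, 93, 131), (51, 62, 77), (51, 51, 52), (50, 46, 46), (52, 49, 48), (51, 47, 48), (50, 47, 47), (51, 48, 52), (53, 64, 91), (63, 97, 175), (71, 116, 214), (72, 118, 219), (72, 119, 221), (73, 118, 220), (72, 116, 219)]
```

Side crop: the tip is at (346,296), the socket mouth at (344,372), and the handle hangs plumb. By subpixel edges the handle sits within about 1 mm of the socket axis. I'll lower it and feel.

Call:
servo_tool(series=[[0,0,1,0,0,0],[0,0,2,0,0,0],[0,0,3,0,0,0],[0,0,3.8,0,0,0],[0,0,4.3,0,0,0],[0,0,4.8,0,0,0],[0,0,5.2,0,0,0],[0,0,5.6,0,0,0],[0,0,6,0,0,0],[0,0,6,0,0,0]])

```text
clock: 6.28
eef_pos: [578.2, 11.4, 229.7]
eef_rot: [-3.141, 0.0, 1.51]
wrist_force: [-0.0, -0.5, -2.0]
finger_gap: 30.7
```

```bash
python3 - <<'E'
from h import *
go([578.2,11.2,230],1.51)
snap('side','side4');crop('side4',270,110,370,200,6,'g1')
E
```

```text
t 6.28 pos [578.22  11.43 229.69] rot [-3.1408  0.      1.5098] F [-0.01 -0.53 -2.03] M [-0.018 -0.069 -0.028] gap 30.75
shift cm [-0.023 -0.001 -0.031] rotvec [-0.0008  0.     -0.0002]
```

View pics/g1.png

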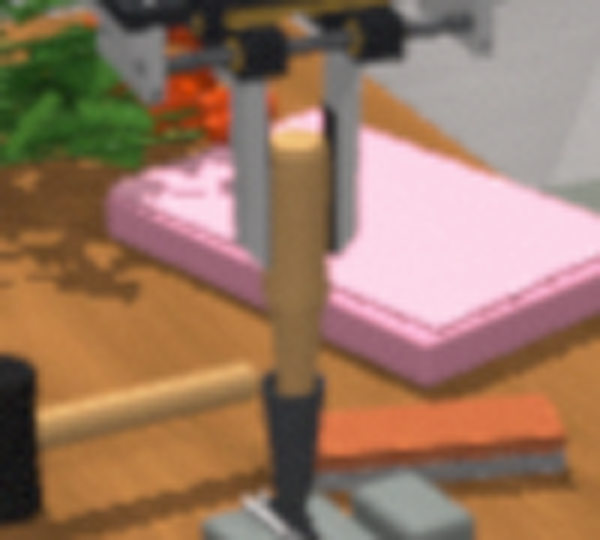

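The picture shows the shank inside the socket mouth (crop 293,385), about 16 mm deep. The side force is negligible, so I'll go on slowly.

Call:
servo_tool(series=[[0,0,0.12,0,0,0],[0,0,0.24,0,0,0],[0,0,0.36,0,0,0],[0,0,0.48,0,0,0],[0,0,0.6,0,0,0],[0,0,0.7,0,0,0],[0,0,0.8,0,0,0],[0,0,0.9,0,0,0],[0,0,1.0,0,0,0],[0,0,1.0,0,0,0]])

```text
clock: 7.17
eef_pos: [578.3, 11.4, 220.3]
eef_rot: [-3.141, -0.0, 1.51]
wrist_force: [-0.6, -0.8, -1.0]
finger_gap: 30.5
```

Call:
servo_tool(series=[[0,0,0.05,0,0,0],[0,0,0.1,0,0,0],[0,0,0.15,0,0,0],[0,0,0.2,0,0,0],[0,0,0.25,0,0,0],[0,0,0.3,0,0,0],[0,0,0.35,0,0,0],[0,0,0.4,0,0,0],[0,0,0.4,0,0,0],[0,0,0.4,0,0,0]])

```text
clock: 8.0
eef_pos: [578.4, 11.4, 216.4]
eef_rot: [-3.142, 0.0, 1.51]
wrist_force: [0.2, 0.2, -0.9]
finger_gap: 30.8
```

Call:
servo_tool(series=[[0,0,0.05,0,0,0],[0,0,0.1,0,0,0],[0,0,0.15,0,0,0],[0,0,0.2,0,0,0],[0,0,0.25,0,0,0],[0,0,0.3,0,0,0],[0,0,0.3,0,0,0],[0,0,0.3,0,0,0],[0,0,0.3,0,0,0],[0,0,0.3,0,0,0]])

```text
clock: 8.83
eef_pos: [578.3, 11.4, 213.4]
eef_rot: [-3.141, -0.0, 1.51]
wrist_force: [-2.8, 0.6, 0.8]
finger_gap: 30.9
```

A side force of -2.8 N in x has appeared, so I'll give way towards -x.

Call:
servo_tool(series=[[0,-0.03,0,0,0,0],[0,-0.05,0.04,0,0,0],[0,-0.05,0.08,0,0,0],[0,-0.06,0.12,0,0,0],[0,-0.06,0.16,0,0,0],[0,-0.06,0.2,0,0,0],[0,-0.06,0.2,0,0,0],[0,-0.06,0.2,0,0,0],[0,-0.06,0.2,0,0,0],[0,-0.06,0.2,0,0,0]])

```text
clock: 9.67
eef_pos: [577.9, 11.5, 211.5]
eef_rot: [3.141, -0.0, 1.51]
wrist_force: [0.9, 3.4, -0.1]
finger_gap: 30.3
```

Call:
servo_tool(series=[[0.03,0.01,0,0,0,0],[0.05,0.01,0.04,0,0,0],[0.06,0.01,0.08,0,0,0],[0.06,0.01,0.12,0,0,0],[0.06,0.01,0.16,0,0,0],[0.06,0.01,0.2,0,0,0],[0.06,0.01,0.2,0,0,0],[0.06,0.01,0.2,0,0,0],[0.06,0.01,0.2,0,0,0],[0.06,0.01,0.2,0,0,0]])

```text
clock: 10.5
eef_pos: [577.8, 12.0, 209.4]
eef_rot: [-3.141, 0.0, 1.51]
wrist_force: [-1.0, 0.2, 0.9]
finger_gap: 30.7
```

Call:
servo_tool(series=[[0,-0.02,0.04,0,0,0],[0,-0.02,0.08,0,0,0],[0,-0.02,0.12,0,0,0],[0,-0.02,0.16,0,0,0],[0,-0.02,0.2,0,0,0],[0,-0.02,0.2,0,0,0],[0,-0.02,0.2,0,0,0],[0,-0.02,0.2,0,0,0],[0,-0.02,0.2,0,0,0],[0,-0.02,0.2,0,0,0]])

```text
clock: 11.33
eef_pos: [577.7, 12.1, 207.5]
eef_rot: [-3.142, -0.0, 1.51]
wrist_force: [-3.1, 3.1, 4.4]
finger_gap: 30.8
```

Call:
servo_tool(series=[[0.02,-0.02,0,0,0,0],[0.04,-0.04,0,0,0,0],[0.05,-0.05,0,0,0,0],[0.05,-0.05,0,0,0,0],[0.05,-0.05,0.02,0,0,0],[0.05,-0.05,0.04,0,0,0],[0.05,-0.05,0.05,0,0,0],[0.05,-0.05,0.05,0,0,0],[0.05,-0.05,0.05,0,0,0],[0.05,-0.05,0.05,0,0,0]])

```text
clock: 12.17
eef_pos: [577.3, 12.5, 206.9]
eef_rot: [3.142, 0.0, 1.51]
wrist_force: [1.3, 1.3, 0.6]
finger_gap: 30.7
```

Call:
servo_tool(series=[[0.02,0.02,0.03,0,0,0],[0.02,0.02,0.06,0,0,0],[0.02,0.02,0.09,0,0,0],[0.02,0.02,0.12,0,0,0],[0.02,0.02,0.15,0,0,0],[0.02,0.02,0.15,0,0,0],[0.02,0.02,0.15,0,0,0],[0.02,0.02,0.15,0,0,0],[0.02,0.02,0.15,0,0,0],[0.02,0.02,0.15,0,0,0]])

```text
clock: 13.0
eef_pos: [577.5, 12.7, 205.7]
eef_rot: [3.141, 0.0, 1.51]
wrist_force: [-2.5, -0.3, 5.4]
finger_gap: 30.8
```

Call:
servo_tool(series=[[0,-0.02,0,0,0,0],[0,-0.03,0,0,0,0],[0,-0.03,0,0,0,0],[0,-0.03,0.02,0,0,0],[0,-0.03,0.04,0,0,0],[0,-0.03,0.04,0,0,0],[0,-0.03,0.04,0,0,0],[0,-0.03,0.04,0,0,0],[0,-0.03,0.04,0,0,0],[0,-0.03,0.04,0,0,0]])

```text
clock: 13.83
eef_pos: [577.4, 12.7, 205.3]
eef_rot: [3.141, 0.0, 1.51]
wrist_force: [-0.9, 0.1, 5.2]
finger_gap: 30.8
```

It bears at a net force of about 6 N with no side force, some 41 mm deep, so I'll release.

Call:
servo_tool(series=[[0,0,0,0,0,0],[0,0,0,0,0,0],[0,0,0,0,0,0],[0,0,0,0,0,0],[0,0,0,0,0,0],[0,0,0,0,0,0],[0,0,-0.5,0,0,0],[0,0,-1.5,0,0,0],[0,0,-3,0,0,0],[0,0,-5,0,0,0]], gripper=6.5)

```text
clock: 14.67
eef_pos: [576.9, 12.8, 255.6]
eef_rot: [-3.14, -0.0, 1.51]
wrist_force: [0.5, 1.1, 0.2]
finger_gap: 65.0
```

```bash
python3 - <<'E'
from h import *
go([506,231,200],0.03)
c=snap('side','side5');crop('side5',250,90,390,210,5,'h1')
E
```

```text
t 14.67 pos [576.85  12.8  255.65] rot [-3.1403 -0.      1.5098] F [0.5  1.06 0.23] M [-0.094 -0.062 -0.047] gap 65.0
shift cm [21.347 -8.395  5.576] rotvec [-1.0000e-03  9.0000e-04  1.4798e+00]
```

View pics/h1.png

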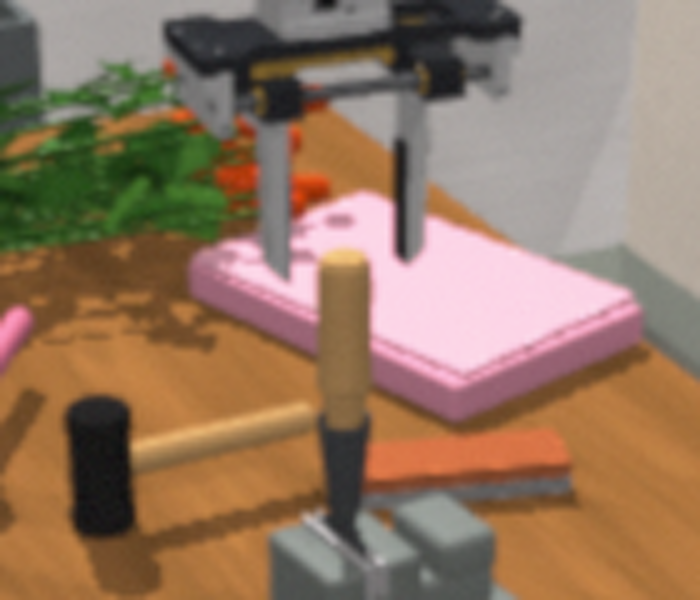

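```bash
python3 - <<'E'
from h import *
t=load('top0'); s=load('side5')
f=lambda U,V,k,x0,y0:((U+.5)/k-.5+x0,(V+.5)/k-.5+y0)
st=f(99,412,5,250,90); sb=f(103,520,5,250,90)
print('side top face',atz(s,*st,85),'bot',atz(s,*sb,0))
tt=f(295,377,5,170,150); print(tri(t,tt,s,st))
im=t['pixels']
m=(im.max(2)<60)
ys,xs=np.nonzero(m[212:238,215:250]); 
print('top dark extents', xs.min()+215,xs.max()+215,ys.min()+212,ys.max()+212)
# model: project circle extents
def ext(x,y):
    a=np.linspace(0,2*np.pi,100); P=[proj(t,[x+22*np.cos(q),y+22*np.sin(q),z]) for q in a for z in(0,85)]
    P=np.array(P); return P.min(0).round(1),P.max(0).round(1)
def exs(x,y):
    a=np.linspace(0,2*np.pi,100); P=np.array([proj(s,[x+22*np.cos(q),y+22*np.sin(q),z]) for q in a for z in(0,85)])
    lo=(P.min(0)-[250,90]+.5)*5-.5; hi=(P.max(0)-[250,90]+.5)*5-.5; return lo.round(1),hi.round(1)
for p in [(506,230),(506,228),(504,230),(506,232),(509,230)]: print(p,ext(*p),exs(*p))
# row 226 / col profile
print('row225',[int(v) for v in im[225,217:246].sum(1)//3]); print('col229',[int(v) for v in im[214:238,229].sum(1)//3])
E
```

```text
side top face [505.72711561 224.84961686  85.        ] bot [507.53567927 234.70268988   0.        ]
(array([505.94232249, 227.68024419,  83.63761231]), np.float64(1.3990619699087896))
top dark extents 222 240 219 232
(506, 230) (array([220.2, 217.1]), array([240.7, 232.5])) (array([ 62.1, 393.1]), array([136.8, 540.6]))
(506, 228) (array([220.9, 217.1]), array([241.3, 232.5])) (array([ 63.1, 394.4]), array([137.9, 542. ]))
(504, 230) (array([220.2, 217.8]), array([240.7, 233.2])) (array([ 59.1, 393.7]), array([134. , 541.2]))
(506, 232) (array([219.5, 217.1]), array([240. , 232.5])) (array([ 61. , 391.8]), array([135.7, 539.2]))
(509, 230) (array([220.2, 216.1]), array([240.7, 231.5])) (array([ 66.5, 392.2]), array([141.1, 539.6]))
row225 [94, 87, 84, 71, 47, 28, 25, 28, 21, 27, 22, 22, 24, 27, 21, 24, 26, 23, 13, 10, 13, 7, 19, 38, 50, 60, 62, 55, 60]
col229 [174, 176, 174, 137, 83, 37, 27, 30, 28, 25, 24, 24, 27, 25, 22, 25, 21, 29, 48, 76, 98, 100, 98, 100]
```

Call:
servo_tool(series=[[0,0,-1.5,0,0,0],[0,0,-3,0,0,0],[1.5,-0.5,-3,0,0,0.05],[4.5,-1.8,-3,0,0,0.16],[7.5,-3,-2,0,0,0.28],[10.5,-4.2,-1,0,0,0.4],[13.5,-5.4,0,0,0,0.52],[16.5,-6.6,1,0,0,0.64],[19.5,-7.7,2,0,0,0.76],[21.3,-8.4,3,0,0,0.88]], gripper=8)

```text
clock: 15.55
eef_pos: [505.4, 233.1, 225.6]
eef_rot: [3.142, -0.001, 0.625]
wrist_force: [0.3, -0.5, 0.3]
finger_gap: 80.1
```

```bash
python3 - <<'E'
from h import *
go([506.2,231,39.5],0.04)
E
```

```text
t 15.55 pos [505.39 233.1  225.58] rot [ 3.1416e+00 -1.3000e-03  6.2540e-01] F [ 0.26 -0.49  0.32] M [-0.066 -0.038  0.033] gap 80.08
shift cm [-0.082  0.218 18.608] rotvec [-4.000e-04 -1.300e-03  5.854e-01]
```

Call:
servo_tool(series=[[0,0,1,0,0,0.1],[0,0,2.5,0,0,0.2],[0,0,4.5,0,0,0.3],[0,0,6.5,0,0,0.4],[0,0,8,0,0,0.5],[0,0,9,0,0,0.58],[0,0,9.5,0,0,0.585],[0,0,9.5,0,0,0.585],[0,0,9.5,0,0,0.585],[0,0,9.5,0,0,0.585]])

```text
clock: 16.38
eef_pos: [506.8, 230.7, 131.1]
eef_rot: [-3.141, -0.001, 0.047]
wrist_force: [0.5, 0.1, 0.2]
finger_gap: 79.8
```

```bash
python3 - <<'E'
from h import *
go([506.2,231,39.5],0.04)
c=snap('side','side6');crop('side6',220,120,340,220,6,'i1')
E
```

```text
t 16.38 pos [506.75 230.68 131.12] rot [-3.1411e+00 -1.5000e-03  4.6800e-02] F [0.53 0.05 0.2 ] M [ 0.044  0.042 -0.008] gap 79.85
shift cm [-0.067 -0.03   9.162] rotvec [-0.0005 -0.0015  0.0068]
```

View pics/i1.png

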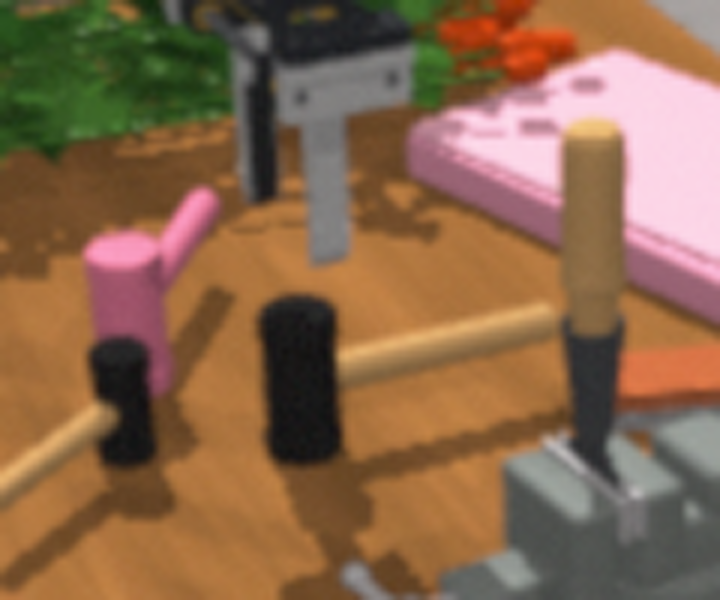

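The large black mallet is at crop (300,380), with its fingers either side and above it; the small one is at (122,400), out of the way. I'll descend and grip.

Call:
servo_tool(series=[[0,0,1,0,0,0],[-0.05,0,2.5,0,0,0],[-0.05,0,4,0,0,0],[-0.05,0,5.5,0,0,0],[-0.05,0,7,0,0,0],[-0.05,0,8.2,0,0,0],[-0.05,0,9,0,0,0],[-0.05,0,9.15,0,0,0],[-0.05,0,9.15,0,0,0],[-0.05,0,9.15,0,0,0]])

```text
clock: 17.27
eef_pos: [506.2, 230.6, 39.2]
eef_rot: [-3.141, -0.001, 0.045]
wrist_force: [-0.5, 0.5, 0.0]
finger_gap: 79.8
```

Call:
servo_tool(series=[[0,0,0,0,0,0],[0,0,0,0,0,0],[0,0,0,0,0,0],[0,0,0,0,0,0],[0,0,0,0,0,0],[0,0,0,0,0,0],[0,0,0,0,0,0],[0,0,0,0,0,0],[0,0,0,0,0,0],[0,0,0,0,0,0]], gripper=3, grip_force=58)

```text
clock: 18.1
eef_pos: [505.9, 230.6, 38.7]
eef_rot: [-3.141, -0.0, 0.045]
wrist_force: [-0.5, 0.7, 2.1]
finger_gap: 43.6
```

```bash
python3 - <<'E'
from h import *
go([506.2,231,39.5],0.04)
E
```

```text
t 18.1 pos [505.9  230.57  38.69] rot [-3.1414e+00 -3.0000e-04  4.4800e-02] F [-0.49  0.67  2.08] M [ 0.185  0.14  -0.052] gap 43.64
shift cm [ 0.032 -0.042 -0.081] rotvec [-0.0002 -0.0003  0.0048]
```

Call:
servo_tool(series=[[0,0,-0.5,0,0,0],[0,0,-2,0,0,0],[0,0,-5,0,0,0],[0,0,-9,0,0,0],[0,0,-13,0,0,0],[0,0,-17,0,0,0],[0,0,-21,0,0,0],[0,0,-25,0,0,0],[0,0,-28.5,0,0,0],[0,0,-30,0,0,0]])

```text
clock: 18.93
eef_pos: [506.0, 230.5, 343.6]
eef_rot: [-3.14, -0.005, 0.045]
wrist_force: [1.3, -0.0, -4.3]
finger_gap: 43.2
```

```bash
python3 - <<'E'
from h import *
go([577.4,12.7,338.7],0.045)
c=snap('side','side7');crop('side7',220,50,360,220,4,'j1')
E
```

```text
t 18.93 pos [505.96 230.47 343.6 ] rot [-3.1401 -0.0051  0.0447] F [ 1.26 -0.01 -4.35] M [-0.025  0.063 -0.084] gap 43.24
shift cm [ 6.161 22.075  0.488] rotvec [-0.0015 -0.0051 -0.0003]
```

View pics/j1.png

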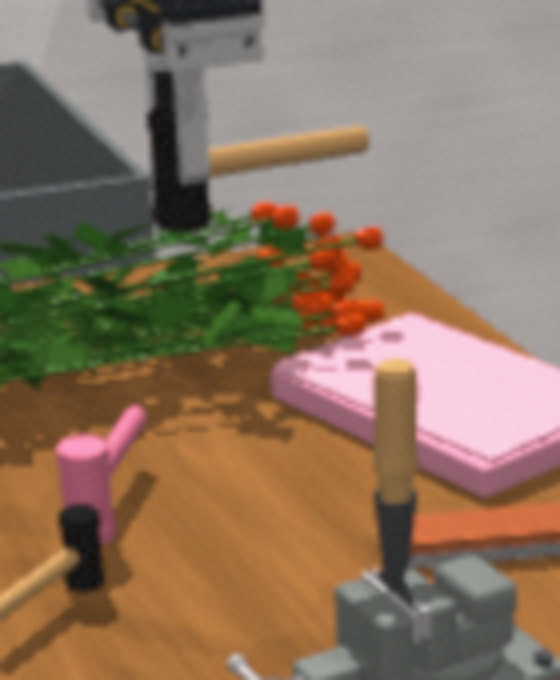

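The mallet is held level at crop (180,160), and the wooden handle stands at (395,430). I'll carry the mallet over the butt.

Call:
servo_tool(series=[[0.3,1,0,0,0,0],[0.8,3,0,0,0,0],[1.6,6,0,0,0,0],[2.4,9,0,0,0,0],[3.3,12,0,0,0,0],[4.2,15,0,0,0,0],[5,18,0,0,0,0],[5.7,20.5,0,0,0,0],[6.1,21.8,0,0,0,0],[6.15,22.1,0,0,0,0]])

```text
clock: 19.82
eef_pos: [577.2, 9.9, 336.0]
eef_rot: [3.142, 0.004, 0.042]
wrist_force: [-0.3, 0.4, -4.7]
finger_gap: 43.3
```

Call:
servo_tool(series=[[0,0,0,0,0,0],[0,0,0.3,0,0,0],[0,0,0.7,0,0,0],[0,0,1,0,0,0],[0,0,1.3,0,0,0],[0,0,1.5,0,0,0],[0,0,1.5,0,0,0],[0,0,1.5,0,0,0],[0,0,1.5,0,0,0],[0,0,1.5,0,0,0]])

```text
clock: 20.65
eef_pos: [577.2, 12.5, 323.7]
eef_rot: [3.142, -0.0, 0.045]
wrist_force: [-0.8, -0.1, -4.4]
finger_gap: 43.3
```

```bash
python3 - <<'E'
from h import *
go([577.4,12.7,303],0.045)
c=snap('side','side8');crop('side8',250,50,390,200,4,'k1')
E
```

```text
t 20.65 pos [577.2   12.47 323.75] rot [ 3.1415e+00 -4.0000e-04  4.4800e-02] F [-0.81 -0.07 -4.38] M [-0.002  0.076 -0.001] gap 43.32
shift cm [ 0.02  -0.022  2.075] rotvec [ 0.0001 -0.0004 -0.0002]
```

View pics/k1.png

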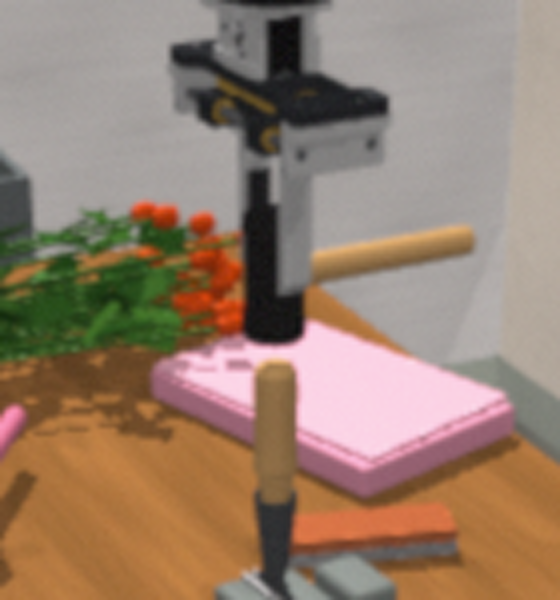

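Baseline with the mallet held: Fz = -4.4 N. The mallet is centred over the butt (crop 275,340 against 275,370). I'll close most of the gap.

Call:
servo_tool(series=[[0,0,0.2,0,0,0],[0,0,0.4,0,0,0],[0,0,0.6,0,0,0],[0,0,0.8,0,0,0],[0,0,1.0,0,0,0],[0,0,1.2,0,0,0],[0,0,1.4,0,0,0],[0,0,1.6,0,0,0],[0,0,1.7,0,0,0],[0,0,1.7,0,0,0]])

```text
clock: 21.53
eef_pos: [577.1, 12.5, 306.3]
eef_rot: [-3.142, 0.0, 0.045]
wrist_force: [-0.3, 0.5, -4.6]
finger_gap: 43.3
```

Call:
servo_tool(series=[[0,0,0.05,0,0,0],[0,0,0.1,0,0,0],[0,0,0.15,0,0,0],[0,0,0.2,0,0,0],[0,0,0.25,0,0,0],[0,0,0.3,0,0,0],[0,0,0.3,0,0,0],[0,0,0.3,0,0,0],[0,0,0.3,0,0,0],[0,0,0.3,0,0,0]])

```text
clock: 22.37
eef_pos: [577.1, 12.5, 303.6]
eef_rot: [3.142, -0.0, 0.045]
wrist_force: [1.5, -0.5, -3.8]
finger_gap: 43.3
```

Call:
servo_tool(series=[[0,0,0.03,0,0,0],[0,0,0.06,0,0,0],[0,0,0.09,0,0,0],[0,0,0.12,0,0,0],[0,0,0.15,0,0,0],[0,0,0.15,0,0,0],[0,0,0.15,0,0,0],[0,0,0.15,0,0,0],[0,0,0.15,0,0,0],[0,0,0.15,0,0,0]])

```text
clock: 23.2
eef_pos: [577.2, 12.4, 302.3]
eef_rot: [3.141, -0.001, 0.045]
wrist_force: [-0.2, -1.4, 4.6]
finger_gap: 43.4
```

Contact is found: net 9 N at z = 302.3. Now proper taps: lift off about 5 mm, then come down at about 0.025 m/s.

Call:
servo_tool(series=[[0,0,-0.25,0,0,0],[0,0,-0.5,0,0,0],[0,0,-0.6,0,0,0],[0,0,-0.4,0,0,0],[0,0,-0.2,0,0,0],[0,0,0,0,0,0],[0,0,0.05,0,0,0],[0,0,0.05,0,0,0],[0,0,0.05,0,0,0],[0,0,0.05,0,0,0]])

```text
clock: 24.03
eef_pos: [577.2, 12.4, 301.8]
eef_rot: [3.141, -0.001, 0.045]
wrist_force: [0.0, -0.1, 1.8]
finger_gap: 43.5
```

Call:
servo_tool(series=[[0,0,-0.25,0,0,0],[0,0,-0.5,0,0,0],[0,0,-0.6,0,0,0],[0,0,-0.4,0,0,0],[0,0,-0.2,0,0,0],[0,0,0,0,0,0],[0,0,0.1,0,0,0],[0,0,0.1,0,0,0],[0,0,0.1,0,0,0],[0,0,0.1,0,0,0]])

```text
clock: 24.87
eef_pos: [577.4, 12.4, 301.5]
eef_rot: [3.141, -0.002, 0.045]
wrist_force: [-0.1, -0.5, 5.5]
finger_gap: 43.1
```

Call:
servo_tool(series=[[0,0,-0.25,0,0,0],[0,0,-0.5,0,0,0],[0,0,-0.6,0,0,0],[0,0,-0.4,0,0,0],[0,0,-0.2,0,0,0],[0,0,0,0,0,0],[0,0,0.1,0,0,0],[0,0,0.1,0,0,0],[0,0,0.1,0,0,0],[0,0,0.1,0,0,0]])

```text
clock: 25.7
eef_pos: [577.5, 12.4, 301.2]
eef_rot: [3.141, -0.003, 0.045]
wrist_force: [-0.9, -0.5, 8.7]
finger_gap: 43.3
```

Call:
servo_tool(series=[[0,0,-0.25,0,0,0],[0,0,-0.5,0,0,0],[0,0,-0.6,0,0,0],[0,0,-0.4,0,0,0],[0,0,-0.2,0,0,0],[0,0,0,0,0,0],[0,0,0.02,0,0,0],[0,0,0.02,0,0,0],[0,0,0.02,0,0,0],[0,0,0.02,0,0,0]])

```text
clock: 26.53
eef_pos: [577.5, 12.4, 300.8]
eef_rot: [3.141, -0.003, 0.045]
wrist_force: [-0.1, -0.1, 8.0]
finger_gap: 43.3
```

Call:
servo_tool(series=[[0,0,-0.25,0,0,0],[0,0,-0.5,0,0,0],[0,0,-0.6,0,0,0],[0,0,-0.4,0,0,0],[0,0,-0.2,0,0,0],[0,0,0,0,0,0],[0,0,0.06,0,0,0],[0,0,0.06,0,0,0],[0,0,0.06,0,0,0],[0,0,0.06,0,0,0]])

```text
clock: 27.37
eef_pos: [577.5, 12.4, 300.6]
eef_rot: [3.141, -0.004, 0.045]
wrist_force: [-0.8, -0.7, 10.9]
finger_gap: 43.7
```

Call:
servo_tool(series=[[0,0,-0.25,0,0,0],[0,0,-0.5,0,0,0],[0,0,-0.6,0,0,0],[0,0,-0.4,0,0,0],[0,0,-0.2,0,0,0],[0,0,0,0,0,0],[0,0,0.02,0,0,0],[0,0,0.02,0,0,0],[0,0,0.02,0,0,0],[0,0,0.02,0,0,0]])

```text
clock: 28.2
eef_pos: [577.6, 12.4, 300.4]
eef_rot: [3.141, -0.003, 0.045]
wrist_force: [-0.5, 0.3, 11.7]
finger_gap: 43.0
```

Call:
servo_tool(series=[[0,0,-0.25,0,0,0],[0,0,-0.5,0,0,0],[0,0,-0.6,0,0,0],[0,0,-0.4,0,0,0],[0,0,-0.2,0,0,0],[0,0,0.02,0,0,0],[0,0,0.04,0,0,0],[0,0,0.04,0,0,0],[0,0,0.04,0,0,0],[0,0,0.04,0,0,0]])

```text
clock: 29.03
eef_pos: [577.6, 12.4, 300.1]
eef_rot: [3.141, -0.004, 0.045]
wrist_force: [-1.3, -0.4, 12.4]
finger_gap: 43.5
```

Call:
servo_tool(series=[[0,0,-0.25,0,0,0],[0,0,-0.5,0,0,0],[0,0,-0.6,0,0,0],[0,0,-0.4,0,0,0],[0,0,-0.17,0,0,0],[0,0,0.02,0,0,0],[0,0,0.02,0,0,0],[0,0,0.02,0,0,0],[0,0,0.02,0,0,0],[0,0,0.02,0,0,0]])

```text
clock: 29.87
eef_pos: [577.5, 12.5, 299.8]
eef_rot: [3.141, -0.003, 0.045]
wrist_force: [-1.0, 1.2, 10.9]
finger_gap: 43.5
```

Call:
servo_tool(series=[[0,0,-0.25,0,0,0],[0,0,-0.5,0,0,0],[0,0,-0.6,0,0,0],[0,0,-0.4,0,0,0],[0,0,-0.17,0,0,0],[0,0,0.05,0,0,0],[0,0,0.05,0,0,0],[0,0,0.05,0,0,0],[0,0,0.05,0,0,0],[0,0,0.05,0,0,0]])

```text
clock: 30.7
eef_pos: [577.6, 12.4, 299.5]
eef_rot: [3.141, -0.004, 0.045]
wrist_force: [-1.8, 0.5, 13.8]
finger_gap: 43.2
```

```bash
python3 - <<'E'
from h import *
go([577.2,12.5,300],0.045)
c=snap('side','side9');crop('side9',290,90,350,180,7,'l1')
E
```

```text
t 30.7 pos [577.62  12.39 299.54] rot [ 3.1412 -0.0039  0.0447] F [-1.78  0.48 13.8 ] M [-0.035  0.53   0.042] gap 43.22
shift cm [-0.041 -0.012 -0.046] rotvec [ 0.0004 -0.0039 -0.0003]
```

View pics/l1.png

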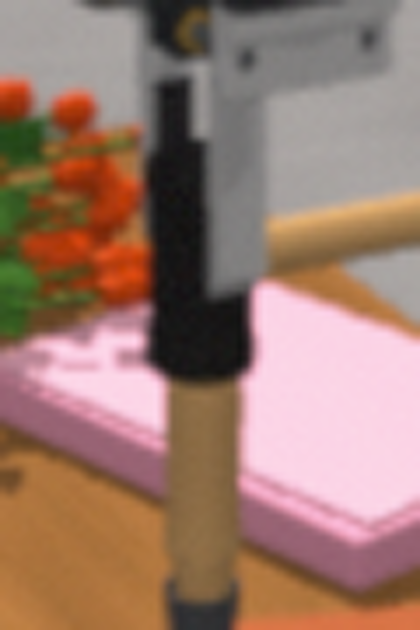

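The mallet face sits square on the butt (crop 202,375). It still sinks about 0.3 mm per tap, so I'll give it a few more of the same.

Call:
servo_tool(series=[[0,0,-0.25,0,0,0],[0,0,-0.5,0,0,0],[0,0,-0.6,0,0,0],[0,0,-0.4,0,0,0],[0,0,-0.2,0,0,0],[0,0,0.01,0,0,0],[0,0,0.01,0,0,0],[0,0,0.01,0,0,0],[0,0,0.01,0,0,0],[0,0,0.01,0,0,0]])

```text
clock: 31.58
eef_pos: [577.6, 12.4, 299.5]
eef_rot: [3.141, -0.004, 0.045]
wrist_force: [-1.5, -0.4, 13.0]
finger_gap: 43.2
```

Call:
servo_tool(series=[[0,0,-0.25,0,0,0],[0,0,-0.5,0,0,0],[0,0,-0.6,0,0,0],[0,0,-0.4,0,0,0],[0,0,-0.2,0,0,0],[0,0,0.02,0,0,0],[0,0,0.02,0,0,0],[0,0,0.02,0,0,0],[0,0,0.02,0,0,0],[0,0,0.02,0,0,0]])

```text
clock: 32.42
eef_pos: [577.7, 12.4, 299.5]
eef_rot: [3.141, -0.004, 0.045]
wrist_force: [-2.5, -0.1, 14.9]
finger_gap: 43.6
```

Call:
servo_tool(series=[[0,0,-0.25,0,0,0],[0,0,-0.5,0,0,0],[0,0,-0.6,0,0,0],[0,0,-0.4,0,0,0],[0,0,-0.2,0,0,0],[0,0,0.02,0,0,0],[0,0,0.02,0,0,0],[0,0,0.02,0,0,0],[0,0,0.02,0,0,0],[0,0,0.02,0,0,0]])

```text
clock: 33.25
eef_pos: [577.7, 12.4, 299.5]
eef_rot: [3.141, -0.005, 0.045]
wrist_force: [-2.0, -0.6, 16.1]
finger_gap: 43.0
```

It has stopped sinking: z held at 299.5 over the last four taps, at net forces of 17 to 20 N. I'll lift off and return the mallet.

Call:
servo_tool(series=[[0,0,-0.5,0,0,0],[0,0,-1.5,0,0,0],[0,0,-3,0,0,0],[0,0,-4,0,0,0],[-0.4,-1.5,-4,0,0,0],[-1.2,-4.5,-4,0,0,0],[-2.2,-8,-4,0,0,0],[-3.2,-11.5,-4,0,0,0],[-4.2,-15,-4,0,0,0],[-5,-18,-4,0,0,0]])

```text
clock: 34.08
eef_pos: [518.1, 192.0, 337.2]
eef_rot: [-3.141, 0.0, 0.045]
wrist_force: [1.1, -0.2, -4.9]
finger_gap: 43.4
```

```bash
python3 - <<'E'
from h import *
go([506,230.5,39],0.045)
E
```

```text
t 34.08 pos [518.13 192.   337.19] rot [-3.1413e+00  2.0000e-04  4.5300e-02] F [ 1.07 -0.19 -4.9 ] M [ 0.007  0.024 -0.012] gap 43.36
shift cm [-1.032 -3.893 29.82 ] rotvec [-0.0003  0.0002  0.0003]
```

Call:
servo_tool(series=[[-0.6,-2,0.5,0,0,0],[-0.9,-3.2,2,0,0,0],[-1,-3.6,5,0,0,0],[-1,-3.6,8.5,0,0,0],[-1,-3.6,12,0,0,0],[-1,-3.6,15.5,0,0,0],[-1,-3.6,19,0,0,0],[-1,-3.6,22.5,0,0,0],[-1,-3.6,25,0,0,0],[-1,-3.6,26,0,0,0]])

```text
clock: 34.92
eef_pos: [506.0, 225.0, 73.3]
eef_rot: [3.14, 0.005, 0.045]
wrist_force: [-0.4, -0.3, -5.1]
finger_gap: 43.2
```

Call:
servo_tool(series=[[0,0,0.3,0,0,0],[0,0,0.8,0,0,0],[0,0,1.3,0,0,0],[0,0,1.8,0,0,0],[0,0,2.2,0,0,0],[0,0,2.5,0,0,0],[0,0,2.7,0,0,0],[0,0,2.8,0,0,0],[0,0,2.8,0,0,0],[0,0,2.8,0,0,0]])

```text
clock: 35.75
eef_pos: [507.6, 225.6, 49.1]
eef_rot: [-3.142, -0.0, 0.045]
wrist_force: [0.8, -0.3, -4.0]
finger_gap: 43.3
```

```bash
python3 - <<'E'
from h import *
go([506,230.5,39],0.045)
E
```

```text
t 35.75 pos [507.62 225.6   49.1 ] rot [-3.1415e+00 -2.0000e-04  4.4800e-02] F [ 0.82 -0.34 -3.97] M [ 0.047  0.06  -0.015] gap 43.3
shift cm [-0.14  -0.497  1.01 ] rotvec [-0.0001 -0.0002 -0.0002]
```

Call:
servo_tool(series=[[0,0,0.2,0,0,0],[0,0,0.4,0,0,0],[0,0,0.6,0,0,0],[0,0,0.75,0,0,0],[0,0,0.85,0,0,0],[0,0,0.92,0,0,0],[0,0,0.97,0,0,0],[0,0,1.0,0,0,0],[0,0,1.0,0,0,0],[0,0,1.0,0,0,0]])

```text
clock: 36.58
eef_pos: [507.6, 225.6, 39.0]
eef_rot: [-3.142, -0.0, 0.045]
wrist_force: [0.1, 0.3, -4.4]
finger_gap: 43.2
```

Call:
servo_tool(series=[[0,0,0.03,0,0,0],[0,0,0.06,0,0,0],[0,0,0.09,0,0,0],[0,0,0.1,0,0,0],[0,0,0.1,0,0,0],[0,0,0.1,0,0,0],[0,0,0.1,0,0,0],[0,0,0.1,0,0,0],[0,0,0.1,0,0,0],[0,0,0.1,0,0,0]])

```text
clock: 37.42
eef_pos: [507.7, 225.6, 38.7]
eef_rot: [-3.141, -0.001, 0.045]
wrist_force: [-4.2, -1.1, 6.0]
finger_gap: 43.6
```

Call:
servo_tool(series=[[0,0,-0.03,0,0,0],[0,0,-0.03,0,0,0],[0,0,-0.03,0,0,0],[0,0,-0.03,0,0,0],[0,0,-0.03,0,0,0],[0,0,-0.03,0,0,0],[0,0,-0.03,0,0,0],[0,0,-0.03,0,0,0],[0,0,-0.03,0,0,0],[0,0,-0.03,0,0,0]], gripper=8)

```text
clock: 38.25
eef_pos: [507.5, 225.6, 38.2]
eef_rot: [-3.142, 0.0, 0.045]
wrist_force: [-0.6, -0.3, -0.6]
finger_gap: 79.8
```

Call:
servo_tool(series=[[0,0,-0.5,0,0,0],[0,0,-1.5,0,0,0],[0,0,-3,0,0,0],[0,0,-5,0,0,0],[0,0,-8,0,0,0],[0,0,-11,0,0,0],[0,0,-14,0,0,0],[0,0,-16,0,0,0],[0,0,-17,0,0,0],[0,0,-17,0,0,0]])

```text
clock: 39.08
eef_pos: [508.2, 225.8, 210.9]
eef_rot: [-3.14, -0.004, 0.045]
wrist_force: [0.3, 0.3, -1.1]
finger_gap: 80.1
```

```bash
python3 - <<'E'
from h import *
c=snap('side','side10');t=snap('top','top10')
go([506,230.5,39],0.045)
crop('side10',230,80,390,220,5,'m1')
# compare handle butt before/after
import cv2
crop('side5',300,120,340,200,7,'n1');crop('side10',300,120,340,200,7,'n2')
a=cv2.imread('pics/n1.png');b=cv2.imread('pics/n2.png');cv2.imwrite('pics/n.png',np.hstack([a,b]))
E
```

```text
t 39.18 pos [507.2  225.44 207.47] rot [3.1413e+00 8.0000e-04 4.4800e-02] F [ 0.02 -0.3   0.42] M [0.021 0.015 0.01 ] gap 80.21
shift cm [-0.083 -0.516 16.847] rotvec [ 0.0003  0.0008 -0.0002]
```

View pics/m1.png

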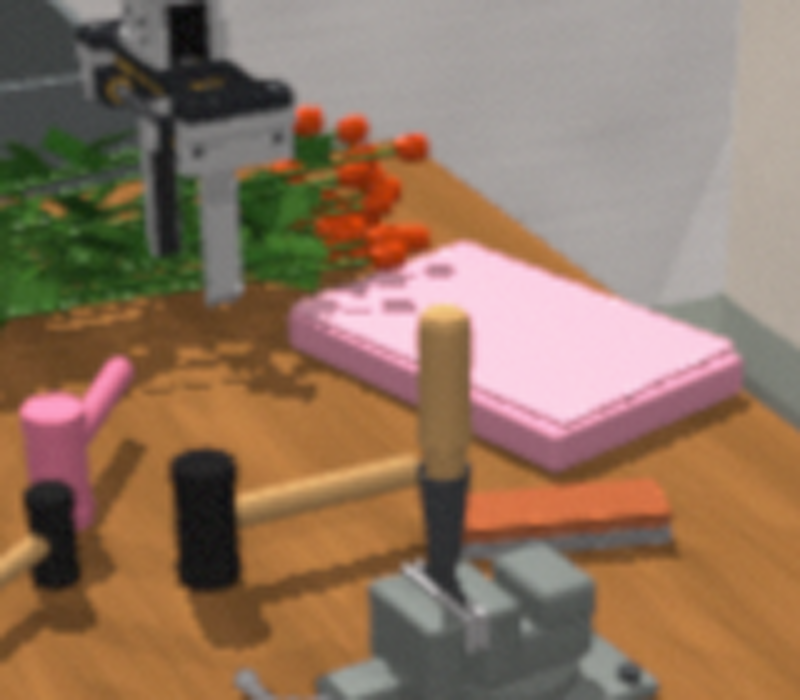

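View pics/n.png

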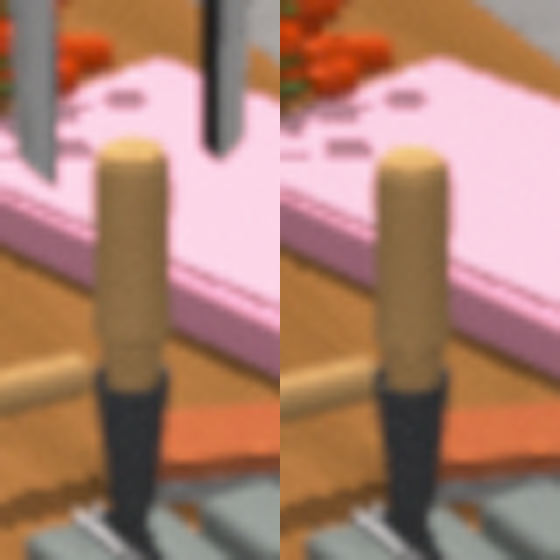

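View pics/top10.png

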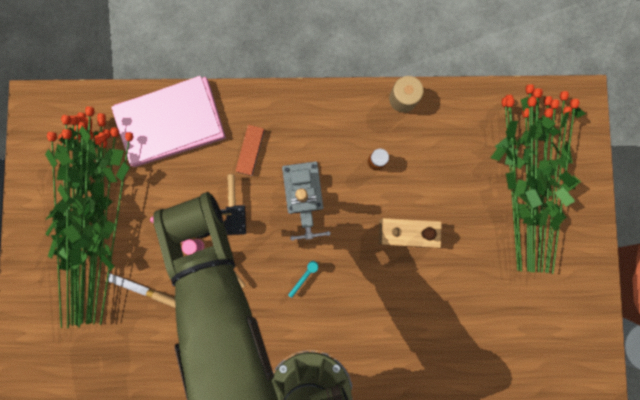

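The handle's butt has dropped from crop row 140 to 150, about 4 mm of sink, and it stands upright in an intact socket. The mallet stands on the bench at crop (207,520). The stub, whetstone and jar are where they were in the top view, so I'm handing in.

```bash
python3 -c "
from cell import sign_off
print(sign_off())"
```

```text
the job is handed in; nothing more can be done
None
```

The long handle is seated and, by the stated tap test, locked in the weeder socket. The job was handed in at about 39 s of the 67 s allowed.

- **Setting in:** I put the shank in upright, giving way to the side forces. It bore about 41 mm deep at a net push of about 6 N, and then I let go.
- **Tapping:** I gave 14 slow presses and taps with the large black mallet, at about 0.025 m/s. The end-of-tap wrist readings were 2 to 16 N. The last two read 14.9 and 16.1 N, slightly over the 8 to 14 N guide.
- **Locked check:** Over the last four taps the tool height stayed at 299.5 mm, at net forces of 17 to 20 N, so the handle no longer sank measurably. Grip on the socket walls can't be measured directly.
- **Final pictures:** The handle stands upright with no split to be seen in the socket. It sits about 4 mm lower than when I first let go.
- **Other things:** The mallet is back on its face on the bench, about 5 mm from where it stood. The stub handle, whetstone and oil jar look unmoved, and the gripper is clear of everything.

The peak force within a tap was not seen, because the force is only reported at the end of each move.

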